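# Set up the tubing reel stand: kickstand down, then hold the frame upright

## Robot

A 6-joint arm with a two-finger parallel gripper is mounted at the origin on the work surface. World frame = base frame: x ahead of the robot, y to its left, z up, the work surface at z = 0. Lengths are in m, angles in rad, forces in N, time in s.
With the tool pointing down it reaches from about 0.35 to 0.85 m from the base axis. Payload 8.1 kg.
Tool frame: the origin (TCP) lies midway between the tips of the shut fingers; the grasp point (between the pads) lies 19 mm behind it; z points along the fingers, y is the direction in which the jaws open and shut (so a half turn about z gives the same grasp; the last joint's range is limited). The gripper opens to 93 mm and grips with 3 to 60 N. Pads are 15 mm wide; open, the fingers measure 128 mm over their backs; the gripper's body (75 mm by 188 mm) begins 65 mm behind the grasp point.
Start: joints at [-1.232, 0.13, 1.488, -0, 1.523, -0.085], TCP at [0.247, -0.547, 0.181] pointing down, gripper open.
Joint ranges: [-2.96, 2.96], [-0.89, 2.26], [0.02, 2.5], [-1.34, 4.48], [0, 2.73], [-2.66, 2.66]. Speed limits (rad/s): [2.39, 2.39, 2.79, 3.14, 3.14, 3.14].

## Interface

Orientations are given as a rotation vector (axis times angle).
In Python, from plant import robot gives the robot as it stands. The module is installed in compiled form; this text tells all that it offers.
- The arm moves only by the shell command python3 -m pendant 'ROWS' [FORCE]. ROWS is JSON, a list of rows, each an object with "translation": the shift along the tool's x, y, z in mm, a list of three; "twist": the turn, a rotation vector about the tool's x, y, z in rad, a list of three; "grip": the opening, from -1 (shut) to 1 (fully open). A call has exactly 10 rows; each row shifts and turns the pose as measured when the row begins, along the tool's axes as they then stand; what a row does not reach is not made up. A row lasts 1/10 s, in which the tool goes at most 50 mm and 8.59 degrees, less where a joint would pass 70% of its speed; a pose out of reach is approached as far as the arm can. A call is refused whole if a number of a shift passes 50 or a number of a turn 0.15, either way. A call with a gripper value outside its range is refused whole. The fingers move at their own pace and stop on an object; FORCE is the grip in N (left out, the last holds). Time passes only in rows, so rows that do not move let the fingers close, or fill a call up. It gives the time, the measured TCP pose, the force and the opening at its end, in the units of the state.
- robot.read_state(): the state, without advancing time (a new reading comes with each control period).
- robot.read_camera(name): name is "scene" or "top" or "wrist"; returns (picture, depth): 384x512x3 uint8, red, green, blue; 384x512 float32, m along the optical axis (not along the pixel's ray), 0 where there is no reading.
- robot.camera_info(name): a dict with "vertical_fov" (degrees; the focal length in pixels is half the picture's height over the tangent of half this angle, whatever the lens; pixels are square), "cx", "cy" (the principal point, pixels), "cam_to_world" (4x4, takes a point from camera to world coordinates). Camera axes: x right, y up, looking along -z (the intrinsics and any distortion apply to the point x, -y, -z); pixel columns grow to the right and rows downward; lengths in m; the calibration is good to about 2 mm. The wrist camera is an equidistant fisheye: a pixel r from the principal point sees the ray r / f radians off the axis. A picture is of the moment at which its call begins: read the wrist's pose just before it. camera_info takes no time and is no camera call; for the wrist camera it gives the pose at the moment of the call.
- robot.close_job(): hands the job in, once; it reports no verdict.
The state is a dict: "t": time; "q": joint angles; "dq": joint speeds; "joint_torque": joint torques, N m; "tool_pos": TCP position; "orientation": TCP orientation; "force": force on the tool from outside, world axes, zero at the start; "wrist_torque": the same for the moment, N m; "opening": finger opening in m.
Only numpy, scipy, OpenCV 4.12 (cv2) and the standard library are available. Lean on these libraries where they do the work, as an engineer would, in place of code of your own. Each camera call takes 0.05 s, during which the arm holds its last target. There are 200 camera calls.

## Task

The folded tubing-reel stand lies on its empty reel: flip its yellow kickstand over centre until it snaps down against its stop. Then take the stand by its top rail, tip it up onto its two rubber feet and hold it upright, not leaning back on the kickstand and not tipping forward, so that I can adjust the kickstand's foot. Finish while still gripping it like that, and leave the other things on the bench alone.

Things in the scene. Friction and masses are not known exactly. Their poses are not given: they have to be found in the camera images.
- stand: Loose blue reel stand: inverted U of 16 mm tube, 186 wide, 258 tall, on two ball feet. Origin: bench level midway between the feet when upright; z up the uprights, +x reel side (front), -x kickstand side (back), y along the rails. It starts lying pitched forward 64 deg on its feet and reel rim, kickstand on top, top rail 113 mm up. About 0.8 kg; it lies still while the kickstand is worked.
- kickstand (a joint): Angle of the kickstand (rad). 0: folded, pointing up along the uprights; it grows as the leg swings out backwards (-x of the stand) and down; 2.25: on its stop, pointing down and back. A spring pushes it away from the middle (1.125) to the nearer end with about 0.2 N m (2 N at the leg's end), so past the middle it snaps down when let go.
- kickstand_hinge (a point): Pivot of the kickstand, in the stand's frame 92 mm up and 20 mm behind (-x) the tubes' plane, on the stand's middle; axis along the stand's y.
- kickstand_foot (a point): Centre of the 16 mm round black rubber foot ending the kickstand, 105 mm from the pivot. The leg is a yellow 10 mm round rod, slippery to pinch; the foot can be pinched and turns between the pads. Folded, it lies 20 mm behind the tubes' plane, free for 70 mm to either side (y); under it are the 12 mm hub tube, 155 mm up, and, 36 mm off, the reel.
- top_rail (a point): Middle of the top rail's axis, 250 mm up the stand's z: a 16 mm round tube along the stand's y, straight and free for 64 mm to either side. It can turn in the grip as the stand is tipped up. Upright, let go, the stand falls forward onto its reel; leaned back about 10 deg it rests on the kickstand. Centre of mass about 93 mm up, 4 mm in front of the feet.
- foot_left (a point): Centre of the rubber foot on the stand's +y side; 10 mm above the bench while that foot stands on it.
- foot_right (a point): Centre of the rubber foot on the stand's -y side (85 mm from the middle); 10 mm above the bench while that foot stands on it.
- hub (a point): Middle of the white empty reel (110 mm diameter, its flanges 16 to 54 mm in front of the tubes' plane), which spins freely about the stand's x axis, 155 mm up; a black nut ends its axle 65 mm in front.
- wash_bottle: White closed plastic bottle with blue cap, 62 mm diameter, 165 mm tall; origin under its centre. Leave alone.
- sample_jar: Amber glass jar with black cap, 64 mm diameter, 85 mm tall; origin under its centre. Leave alone.
- beaker: Steel beaker, 68 mm diameter, 85 mm tall; origin under its centre. Leave alone.
- spare_reel: Green empty reel lying flat, 110 mm diameter, 38 mm tall; origin under its centre. Leave alone.
- wrench: Wrench lying flat, 150 mm long; origin at its middle. Leave alone.
- union: Brass pipe union standing on end, 28 mm across, 40 mm tall; origin under its centre. Leave alone.
- parts_tray: Heavy open steel tray with fittings, 160 x 220 x 35 mm; origin under its centre. Leave alone.
Things that resemble listed ones, but are neither listed nor needed, are in the scene too. What is shaped like the stand but red is not meant.

How it is judged:
On the way, in this order (a step that is already met when the one before it is completed fails the run):
1. the kickstand is over centre and down on its stop while the stand still lies (value of joint kickstand above 2.1 rad and angle between stand's own z axis and vertical above 0.5 rad), for 0.2 s.
2. the stand is upright on its feet, kickstand down and clear of the bench, gripped (angle between stand's own z axis and vertical below 0.1 rad and height (world z) of each of foot_left, foot_right below 0.015 m and value of joint kickstand above 2.1 rad and height (world z) of kickstand_foot above 0.011 m and contact force between the fingers and stand above 2 N), for 0.3 s.
At the end, for the whole second after the job is handed in: Kickstand down (above 2.1 rad), its foot clear of the bench (centre above 11 mm); stand within 0.10 rad of upright, at rest, both feet on the bench (centres below 15 mm), gripped by the fingers (over 2 N), at the program's end and through the second after (all of step 2 and linear speed of stand below 0.03 m/s); the arm keeps its last pose, push and grip.
It fails at once if another thing on the bench is shifted by more than 30 mm (distance of any of wash_bottle, sample_jar, beaker, spare_reel, wrench, union, parts_tray from where it was at the start of the episode above 0.03 m).
It fails at once if the bottle, jar, beaker or union is knocked over (angle between any of wash_bottle, sample_jar, beaker, union's own z axis and vertical above 0.5 rad).
It also fails if it takes over 51 s, if anything falls off the work surface, if the arm or the gripper's body presses on something with over 40 N, if the wrist force passes 120 N, or if a joint passes its speed limit or range.

## Working session

There is one attempt and no reset: what is moved stays moved. The work goes in short steps, Python scripts to look and compute and a shell command to move; the robot and the scene stay as the last step left them, time stands still between calls to the robot, and variables do not carry over. Pictures are saved under pics/ and viewed, about 8 in all and at most 12, crops included, and the job is handed in when it is done.

```bash
mkdir -p pics; cat > h.py <<'E'
import numpy as np, cv2
from plant import robot
from scipy.spatial.transform import Rotation as R
def grab(n):
    i=robot.camera_info(n); p,d=robot.read_camera(n)
    f=p.shape[0]/2/np.tan(np.radians(i["vertical_fov"])/2)
    r,c=np.mgrid[:p.shape[0],:p.shape[1]]
    x=(c-i["cx"])/f; y=(r-i["cy"])/f
    if n=="wrist":
        th=np.hypot(x,y)+1e-9; k=np.tan(np.minimum(th,1.5))/th; x=x*k;y=y*k
    P=np.stack([x*d,-y*d,-d],-1)
    T=np.array(i["cam_to_world"]); W=P@T[:3,:3].T+T[:3,3]
    W[d==0]=np.nan
    return p,d,W
def save(n,p): cv2.imwrite("pics/"+n,cv2.cvtColor(p,cv2.COLOR_RGB2BGR))
E
python3 - <<'E'
from h import *
for n in("top","scene"):
    p,d,W=grab(n); np.savez("/tmp/"+n,p=p,d=d,W=W); save(n+"1.png",p)
s=robot.read_state(); print(s)
print(robot.camera_info("top"))
E
```

```text
{'t': 0.1, 'q': array([-1.23240908e+00,  1.31060154e-01,  1.48911667e+00, -7.76017107e-06,
        1.52300352e+00, -8.53159764e-02]), 'dq': array([ 1.71617212e-03, -5.54852451e-05, -2.37039501e-03,  5.19245189e-04,
       -2.19797152e-03, -4.02593775e-04]), 'joint_torque': array([ 5.88390012e-04, -5.61343181e+01, -4.93093908e+01,  7.69529259e-02,
        2.92399427e-02, -4.55146892e-05]), 'tool_pos': array([ 0.24656433, -0.54639651,  0.18033711]), 'orientation': array([-3.06981789e+00, -6.60253792e-01,  3.26644769e-04]), 'force': array([0.48210051, 0.3507219 , 0.75532797]), 'wrist_torque': array([0.01230182, 0.02545574, 0.03246514]), 'opening': 0.09320463712879212}
{'vertical_fov': 53.59773940852129, 'cx': 262.5173557493569, 'cy': 189.50284340806928, 'cam_to_world': array([[-0.01107126,  0.99531835, -0.0960146 ,  0.33112676],
       [-0.99989488, -0.01191869, -0.00825709,  0.05972575],
       [-0.0093628 ,  0.09591309,  0.99534568,  1.46048827],
       [ 0.        ,  0.        ,  0.        ,  1.        ]])}
```

View pics/top1.png

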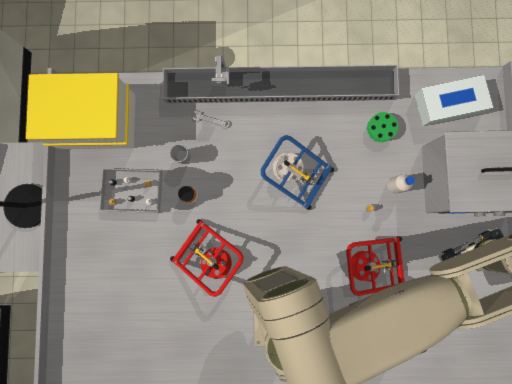

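View pics/scene1.png

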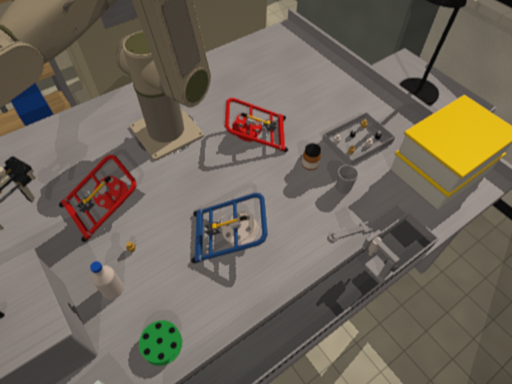

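Candidates: blue stand at top-view pixel (298,172), red stands at (207,258) and (377,265). Blue is the one meant: feet near (332,170) and (309,207), yellow leg from about (313,180) to (285,165), top rail upper left (262–290, 137–170).

```bash
python3 - <<'E'
from h import *
from scipy.optimize import least_squares
A=[];Y=[]
for n in("top","scene"):
    z=np.load(f"/tmp/{n}.npz"); p=z["p"].astype(int);W=z["W"]
    hsv=cv2.cvtColor(z["p"],cv2.COLOR_RGB2HSV)
    r,c=np.mgrid[:384,:512]
    box=(c>250)&(c<345)&(r>125)&(r<215) if n=="top" else (c>180)&(c<275)&(r>185)&(r<270)
    b=box&(hsv[...,0]>100)&(hsv[...,0]<125)&(hsv[...,1]>120)&(W[...,2]>.005)
    y=box&(hsv[...,0]>15)&(hsv[...,0]<32)&(hsv[...,1]>120)
    print(n,b.sum(),y.sum(),np.nanmin(W[b],0),np.nanmax(W[b],0)); A.append(W[b]);Y.append(W[y])
    print(np.nanmedian(W[y],0),np.nanmin(W[y],0),np.nanmax(W[y],0))
P=np.vstack(A);P=P[np.isfinite(P).all(1)]
# segments in stand frame: uprights y=+-85, z 10..250; rail z=250 (radius 8)
S=[((0,-.085,.01),(0,-.085,.25)),((0,.085,.01),(0,.085,.25)),((0,-.085,.25),(0,.085,.25)),((0,-.085,.092),(0,.085,.092)),((0,-.085,.155),(0,.085,.155))]
def dist(L):
    D=[]
    for a,b in S:
        a=np.array(a);b=np.array(b);u=b-a
        t=np.clip((L-a)@u/(u@u),0,1)[:,None]
        D.append(abs(np.linalg.norm(L-a-t*u,axis=1)-.008))
    return np.min(D,0)
def M(v): return R.from_euler("ZY",[v[2],v[3]])
def res(v):
    L=M(v).inv().apply(P-np.array([v[0],v[1],v[4]])); return dist(L)
best=None
for a in np.arange(0,6.28,.3):
    s=least_squares(res,[P[:,0].mean()-.1*np.cos(a),P[:,1].mean()-.1*np.sin(a),a,1.117,0.005],loss="soft_l1",f_scale=.004)
    if best is None or s.cost<best.cost: best=s
v=best.x; print("fit",v,np.median(res(v)),best.cost)
m=M(v);o=np.array([v[0],v[1],v[4]])
for n,q in dict(rail=(0,0,.25),hinge=(-.02,0,.092),kfoot=(-.02,0,.197),fl=(0,.085,.01),fr=(0,-.085,.01),hub=(.035,0,.155)).items(): print(n,(o+m.apply(q)).round(4))
print("axes\n",m.as_matrix().round(3))
im=cv2.cvtColor(np.load("/tmp/top.npz")["p"],cv2.COLOR_RGB2BGR)[115:225,240:350]
im2=cv2.cvtColor(np.load("/tmp/scene.npz")["p"],cv2.COLOR_RGB2BGR)[175:285,175:285]
cv2.imwrite("pics/c1.png",cv2.resize(np.hstack([im,im2]),None,fx=3.6,fy=3.6,interpolation=2))
E
```

```text
top 855 70 [ 0.40119977 -0.19115145  0.01573495] [0.6535391  0.07571969 0.12863197]
[ 0.52277375 -0.07218089  0.07976224] [ 0.5015843  -0.1008854   0.00411073] [ 0.55275298 -0.02536388  0.10688565]
scene 1020 107 [ 0.4006108  -0.19380643  0.01605076] [0.65614062 0.073342   0.1295894 ]
[ 0.52087108 -0.07147095  0.08058902] [ 0.49305001 -0.10338329  0.03697679] [ 0.55410293 -0.02511637  0.11351761]
fit [0.60402358 0.06842977 4.14713461 2.00607157 0.13697503] 0.004968265956434715 0.05910237494952035
rail [ 0.4826 -0.123   0.0316]
hinge [ 0.5548 -0.0091  0.1163]
kfoot [ 0.5038 -0.0895  0.072 ]
fl [0.6709 0.0152 0.1328]
fr [0.5274 0.1063 0.1328]
hub [ 0.5366 -0.0378  0.0399]
axes
 [[ 0.226  0.844 -0.486]
 [ 0.356 -0.536 -0.766]
 [-0.907 -0.    -0.422]]
```

View pics/c1.png

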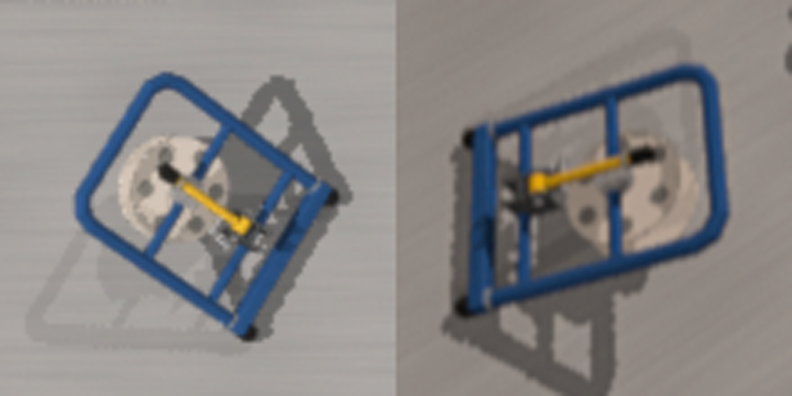

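```bash
cat > fit.py <<'E'
from h import *
from scipy.optimize import least_squares
PIT=np.radians(64)
def cloud():
    A=[];Y=[];K=[]
    for n in("top","scene"):
        z=np.load(f"/tmp/{n}.npz");W=z["W"];hsv=cv2.cvtColor(z["p"],cv2.COLOR_RGB2HSV)
        box=(W[...,0]>.38)&(W[...,0]<.68)&(W[...,1]>-.22)&(W[...,1]<.1)
        A.append(W[box&(hsv[...,0]>100)&(hsv[...,0]<125)&(hsv[...,1]>120)&(W[...,2]>.012)])
        Y.append(W[box&(hsv[...,0]>15)&(hsv[...,0]<32)&(hsv[...,1]>140)])
        K.append(W[box&(hsv[...,2]<60)&(W[...,2]>.06)])
    return map(np.vstack,(A,Y,K))
S=[((0,-.085,.01),(0,-.085,.235)),((0,.085,.01),(0,.085,.235)),((0,-.07,.25),(0,.07,.25)),((0,-.085,.155),(0,.085,.155))]
E
python3 - <<'E'
from fit import *
P,Y,K=cloud()
def M(v): return R.from_euler("ZY",[v[2],v[3]])
def o(v): return np.array([v[0],v[1],.01-.01*np.cos(v[3])])
def res(v):
    L=M(v).inv().apply(P-o(v)); D=[]
    for a,b in S:
        a=np.array(a);u=np.array(b)-a;t=np.clip((L-a)@u/(u@u),0,1)[:,None]
        D.append(abs(np.linalg.norm(L-a-t*u,axis=1)-.008))
    return np.min(D,0)
best=None
for a in np.arange(0.2,1.4,.15):
    s=least_squares(res,[.43,-.14,a,1.117],loss="soft_l1",f_scale=.003)
    if best is None or s.cost<best.cost: best=s
v=best.x; print("fit",v,np.degrees(v[2:]),np.median(res(v)),best.cost)
m=M(v)
for n,q in dict(rail=(0,0,.25),hinge=(-.02,0,.092),kfoot=(-.02,0,.197),fl=(0,.085,.01),fr=(0,-.085,.01),hub=(.035,0,.155)).items(): print(n,(o(v)+m.apply(q)).round(4))
print("axes\n",m.as_matrix().round(3))
print("black",K.shape,np.median(K,0)); print("yel in stand",np.percentile(m.inv().apply(Y-o(v)),[5,50,95],axis=0))
print("blk in stand",np.percentile(m.inv().apply(K-o(v)),[5,50,95],axis=0))
E
```

```text
fit [ 0.46524457 -0.15788     1.0110516   1.11634529] [57.92898948 63.96187382] 0.0031356490217291626 0.0670958206159979
rail [0.5845 0.0325 0.1154]
hinge [ 0.5045 -0.0953  0.064 ]
kfoot [ 0.5546 -0.0153  0.1101]
fl [ 0.398  -0.1051  0.01  ]
fr [ 0.542  -0.1954  0.01  ]
hub [ 0.5473 -0.0268  0.0422]
axes
 [[ 0.233 -0.847  0.477]
 [ 0.372  0.531  0.761]
 [-0.899 -0.     0.439]]
black (56, 3) [ 0.55419237 -0.02167011  0.11181789]
yel in stand [[-0.02849743 -0.008177    0.09482046]
 [-0.02293944 -0.00211086  0.1250745 ]
 [-0.01663746  0.00481719  0.17159972]]
blk in stand [[-0.02849408 -0.01235976  0.07864392]
 [-0.02463673 -0.00460334  0.192592  ]
 [-0.01882143  0.00493256  0.20648047]]
```

```bash
cat > go.py <<'E'
# usage: go.py x y z yawdeg  -> remaining tool-frame shift (mm) and yaw twist (tool z) to a tool-down pose with tool y at yaw
import sys
from h import *
x,y,z,yaw=map(float,sys.argv[1:5]); s=robot.read_state(); m=R.from_rotvec(s["orientation"])
a=np.radians(yaw); Y=np.array([np.cos(a),np.sin(a),0]); Z=np.array([0,0,-1.]); X=np.cross(Y,Z)
T=R.from_matrix(np.c_[X,Y,Z])
d=np.array([x,y,z])-s["tool_pos"]
print("t",s["t"],"pos",s["tool_pos"].round(4),"shift",(m.inv().apply(d)*1e3).round(1),"after-turn",(T.inv().apply(d)*1e3).round(1),"twist",(m.inv()*T).as_rotvec().round(3),"F",s["force"].round(1),"op",round(s["opening"],4),"q",s["q"].round(2))
E
python3 -m pendant '[{"translation":[0,0,-40],"twist":[0,0,0],"grip":0.2},{"translation":[0,0,-45],"twist":[0,0,0],"grip":0.2},{"translation":[10,-7,-45],"twist":[0,0,0],"grip":0.2},{"translation":[40,-29,0],"twist":[0,0,0],"grip":0.2},{"translation":[40,-29,0],"twist":[0,0,0],"grip":0.2},{"translation":[40,-29,0],"twist":[0,0,0],"grip":0.2},{"translation":[40,-29,0],"twist":[0,0,0],"grip":0.2},{"translation":[40,-29,0],"twist":[0,0,0],"grip":0.2},{"translation":[40,-29,0],"twist":[0,0,0],"grip":0.2},{"translation":[40,-29,0],"twist":[0,0,0],"grip":0.2}]' 20
python3 go.py .5546 -.0153 .23 -32.1
```

```text
t: 1.1
tool_pos: [0.4243, -0.2316, 0.3112]
orientation: [-3.063, -0.641, 0.003]
force: [0.6, -0.2, 0.0]
opening: 0.0557
t 1.1 pos [ 0.4243 -0.2316  0.3112] shift [ 206.  -144.9   83.1] after-turn [252.4  -4.6  81.2] twist [-0.011 -0.004 -0.598] F [ 0.6 -0.2  0. ] op 0.0557 q [-0.61 -0.19  1.57  0.01  1.77  0.55]
```

```bash
python3 -m pendant '[{"translation":[0,0,0],"twist":[0,0,-0.149],"grip":0.1},{"translation":[0,0,0],"twist":[0,0,-0.149],"grip":0.1},{"translation":[0,0,0],"twist":[0,0,-0.149],"grip":0.1},{"translation":[0,0,0],"twist":[0,0,-0.149],"grip":0.1},{"translation":[42,0,10],"twist":[0,0,0],"grip":0.1},{"translation":[42,0,10],"twist":[0,0,0],"grip":0.1},{"translation":[42,0,10],"twist":[0,0,0],"grip":0.1},{"translation":[42,0,10],"twist":[0,0,0],"grip":0.1},{"translation":[42,0,10],"twist":[0,0,0],"grip":0.1},{"translation":[42,0,10],"twist":[0,0,0],"grip":0.1}]'
python3 go.py .5546 -.0153 .20 -32.1
python3 - <<'E'
from h import *
p,d,W=grab("wrist"); np.savez("/tmp/wrist",p=p,W=W); save("w1.png",p)
hsv=cv2.cvtColor(p,cv2.COLOR_RGB2HSV)
y=(hsv[...,0]>15)&(hsv[...,0]<32)&(hsv[...,1]>140)&(abs(W[...,0]-.53)<.07)&(abs(W[...,1]+.06)<.09)
k=(hsv[...,2]<60)&(W[...,2]>.09)&(W[...,2]<.13)&(np.hypot(W[...,0]-.555,W[...,1]+.018)<.03)
print(y.sum(),np.nanmedian(W[y],0),k.sum(),np.nanmedian(W[k],0))
E
```

```text
t: 2.1
tool_pos: [0.5602, -0.0044, 0.2495]
orientation: [-2.732, -1.525, -0.002]
force: [0.9, 0.2, 0.9]
opening: 0.0507
t 2.1 pos [ 0.5602 -0.0044  0.2495] shift [-12.6   1.4  49.4] after-turn [-12.2   1.   49.5] twist [-0.011 -0.007  0.008] F [0.9 0.2 0.9] op 0.0507 q [-0.11  0.01  1.49  0.01  1.65  0.45]
4550 [0.57390134 0.00874799 0.39968849] 214 [ 0.55724981 -0.01609733  0.11220962]
```

View pics/w1.png

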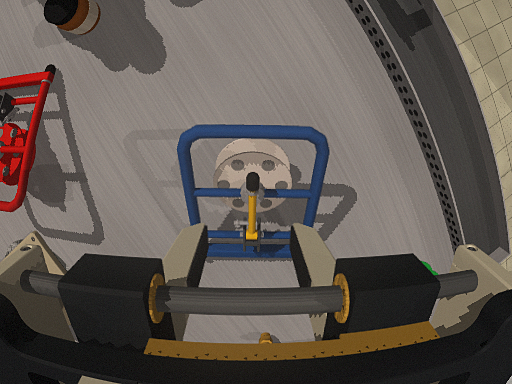

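The wrist view shows the leg's black foot at (252,182), between the fingers laterally, with 25 mm to spare on either side; depth agrees with the fit to 3 mm.

```bash
python3 -m pendant '[{"translation":[-11,0,20],"twist":[0,0,0],"grip":0.1},{"translation":[0,1,35],"twist":[0,0,0],"grip":0.1},{"translation":[0,0,35],"twist":[0,0,0],"grip":0.1},{"translation":[0,0,35],"twist":[0,0,0],"grip":0.1},{"translation":[0,0,25],"twist":[0,0,0],"grip":0.1},{"translation":[0,0,13],"twist":[0,0,0],"grip":0.1},{"translation":[0,0,0],"twist":[0,0,0],"grip":0.1},{"translation":[0,0,0],"twist":[0,0,0],"grip":0.1},{"translation":[0,0,0],"twist":[0,0,0],"grip":0.1},{"translation":[0,0,0],"twist":[0,0,0],"grip":0.1}]' 15
python3 go.py .5558 -.0155 .09 -32.1
```

```text
t: 3.15
tool_pos: [0.5556, -0.002, 0.0779]
orientation: [-2.719, -1.537, -0.0]
force: [-0.4, -0.3, -0.9]
opening: 0.0512
t 3.15 pos [ 0.5556 -0.002   0.0779] shift [-11.3   6.9 -12.3] after-turn [-11.3   7.3 -12.1] twist [-0.016 -0.009  0.019] F [-0.4 -0.3 -0.9] op 0.0512 q [-0.11  0.09  1.72  0.02  1.34  0.43]
```

```bash
python3 -m pendant '[{"translation":[-6,4,-12],"twist":[0,0,0],"grip":0.1},{"translation":[-5,3,0],"twist":[0,0,0],"grip":0.1},{"translation":[0,0,0],"twist":[0,0,0],"grip":0.1},{"translation":[0,0,0],"twist":[0,0,0],"grip":-1},{"translation":[0,0,0],"twist":[0,0,0],"grip":-1},{"translation":[0,0,0],"twist":[0,0,0],"grip":-1},{"translation":[0,0,0],"twist":[0,0,0],"grip":-1},{"translation":[0,0,0],"twist":[0,0,0],"grip":-1},{"translation":[0,0,0],"twist":[0,0,0],"grip":-1},{"translation":[0,0,0],"twist":[0,0,0],"grip":-1}]' 15
python3 go.py .5558 -.0155 .09 -32.1
```

```text
t: 4.15
tool_pos: [0.5583, -0.0169, 0.0941]
orientation: [-2.722, -1.539, -0.007]
force: [0.4, 0.5, 0.3]
opening: 0.0017
t 4.15 pos [ 0.5583 -0.0169  0.0941] shift [-0.1 -2.8  4.2] after-turn [-0.1 -2.9  4.1] twist [-0.011 -0.011  0.018] F [0.4 0.5 0.3] op 0.0017 q [-0.13  0.08  1.7   0.01  1.36  0.41]
```

```bash
python3 - <<'E'
from h import *
p,d,W=grab("wrist"); q,_,W2=grab("top");np.savez("/tmp/top",p=q,W=W2)
s,_,W3=grab("scene");np.savez("/tmp/scene",p=s,W=W3)
a=cv2.resize(s[170:290,170:290],(384,384)); save("w2.png",np.hstack([p[:, 64:448],a]))
E
```

```text
(no output)
```

View pics/w2.png

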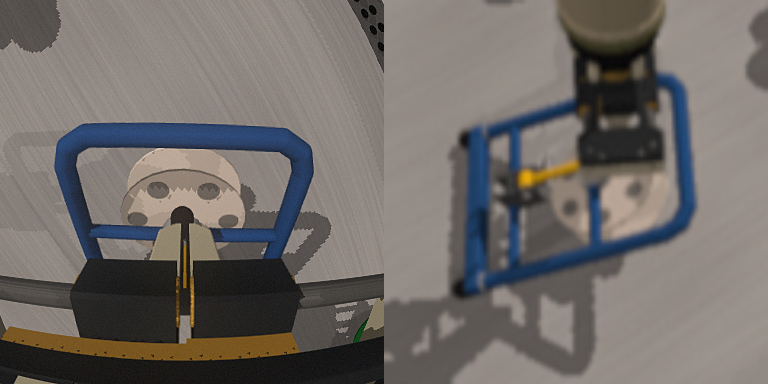

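```bash
cat > foot.py <<'E'
from h import *
p,d,W=grab("wrist"); s=robot.read_state()
hsv=cv2.cvtColor(p,cv2.COLOR_RGB2HSV)
c=s["tool_pos"]
k=(hsv[...,2]<60)&(W[...,2]>.09)&(W[...,2]<.2)&(np.hypot(W[...,0]-.555,W[...,1]+.018)<.035)
r,cc=np.nonzero(k)
print("tcp",c.round(4),k.sum(),np.nanmedian(W[k],0),np.percentile(W[k],[3,97],axis=0).round(3).tolist(),r.min(),r.max(),cc.min(),cc.max())
l=np.array([-.847,.531,0]);h=np.array([.531,.847,0])
L=W[k]-c; print("rel tcp h,l,z",[np.percentile(v,[3,50,97]).round(4).tolist() for v in(L@h,L@l,L[:,2])])
i=robot.camera_info("wrist");T=np.array(i["cam_to_world"]);f=192/np.tan(np.radians(i["vertical_fov"])/2)
def px(w):
    q=np.linalg.inv(T)@np.r_[w,1];x,y,z=q[0],-q[1],-q[2];rr=np.hypot(x,y);th=np.arctan2(rr,z);return (i["cx"]+f*th*x/rr,i["cy"]+f*th*y/rr)
print("tcp px",px(c),"grasp px",px(c+[0,0,.019]), "foot fit px",px(np.array([.5546,-.0153,.1101])))
for rr in range(205,262,5): print(rr,p[rr,244:250:2].tolist(),W[rr,246].round(3))
E
python3 foot.py
```

```text
tcp [ 0.5584 -0.017   0.0943] 647 [ 0.56246925 -0.01160362  0.1159988 ] [[0.554, -0.017, 0.109], [0.566, -0.007, 0.191]] 206 287 235 275
rel tcp h,l,z [[0.0016, 0.0068, 0.0104], [-0.005, -0.0005, 0.0078], [0.0149, 0.0217, 0.0971]]
tcp px (np.float64(247.77791564898885), np.float64(214.32360272928452)) grasp px (np.float64(247.4001896414656), np.float64(224.4066723833432)) foot fit px (np.float64(241.41170534373921), np.float64(223.26418288630887))
205 [[177, 161, 142], [179, 161, 142], [178, 157, 140]] [ 0.555 -0.019  0.065]
210 [[45, 38, 31], [51, 46, 41], [49, 42, 39]] [ 0.563 -0.008  0.111]
215 [[50, 47, 40], [49, 46, 40], [46, 42, 38]] [ 0.561 -0.01   0.115]
220 [[46, 42, 35], [50, 44, 38], [55, 52, 45]] [ 0.56  -0.013  0.115]
225 [[152, 139, 118], [48, 44, 34], [43, 38, 35]] [ 0.558 -0.016  0.115]
230 [[148, 137, 112], [39, 37, 30], [47, 41, 40]] [ 0.562 -0.01   0.14 ]
235 [[148, 138, 112], [38, 36, 33], [38, 34, 32]] [ 0.562 -0.01   0.146]
240 [[154, 141, 118], [38, 35, 31], [52, 48, 45]] [ 0.562 -0.011  0.153]
245 [[153, 142, 118], [28, 24, 24], [79, 69, 45]] [ 0.562 -0.011  0.157]
250 [[157, 143, 117], [35, 32, 31], [97, 72, 32]] [ 0.562 -0.011  0.164]
255 [[160, 147, 120], [29, 26, 28], [91, 68, 27]] [ 0.562 -0.011  0.168]
260 [[163, 147, 122], [22, 20, 20], [89, 66, 24]] [ 0.562 -0.011  0.174]
```

```bash
python3 -m pendant '[{"translation":[-1,0,-10],"twist":[0,0,0],"grip":-1},{"translation":[-5,0,-10],"twist":[0,0,0],"grip":-1},{"translation":[-5,0,-10],"twist":[0,0,0],"grip":-1},{"translation":[0,0,0],"twist":[0,0,0],"grip":-1},{"translation":[0,0,0],"twist":[0,0,0],"grip":-1},{"translation":[0,0,0],"twist":[0,0,0],"grip":-1},{"translation":[0,0,0],"twist":[0,0,0],"grip":-1},{"translation":[0,0,0],"twist":[0,0,0],"grip":-1},{"translation":[0,0,0],"twist":[0,0,0],"grip":-1},{"translation":[0,0,0],"twist":[0,0,0],"grip":-1}]' 15
python3 - <<'E'
from h import *
p,d,W=grab("wrist"); s,_,_=grab("scene")
a=cv2.resize(s[170:290,170:290],(384,384)); save("w3.png",np.hstack([cv2.resize(p[150:278,180:308],(384,384)),a]))
E
```

```text
t: 5.35
tool_pos: [0.5525, -0.0279, 0.1273]
orientation: [-2.723, -1.539, -0.008]
force: [0.0, -0.4, 0.2]
opening: 0.0003
```

View pics/w3.png

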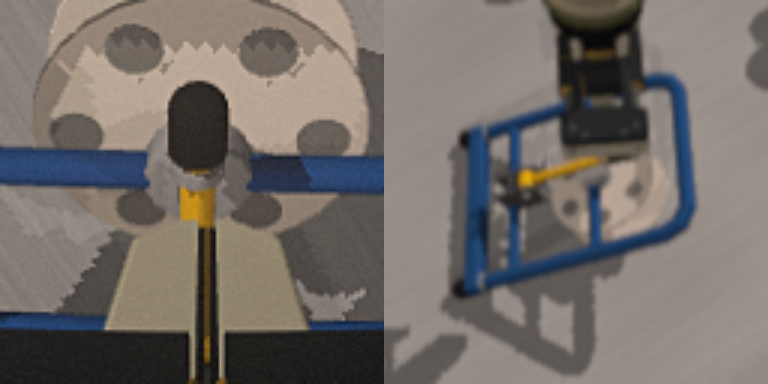

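```bash
python3 foot.py | head -3; python3 - <<'E'
from h import *
p,d,W=grab("wrist"); s=robot.read_state(); m=R.from_rotvec(s["orientation"])
for r in (222,226,230,236,245,255):
  for c in (228,240,256,270): print(r,c,p[r,c].tolist(),(m.inv().apply(W[r,c]-s["tool_pos"])*1e3).round(1))
for c in range(180,310,6): print(c,p[205,c].tolist(),W[205,c].round(3)) if 235<c<262 else 0
for r in range(176,224,4): print(r,p[r,246].tolist(),W[r,246].round(4))
i=robot.camera_info("wrist"); print(m.inv().apply(np.array(i["cam_to_world"])[:3,3]-s["tool_pos"]), m.inv().apply(np.array(i["cam_to_world"])[:3,:3].T).round(2))
E
```

```text
tcp [ 0.5526 -0.028   0.1275] 620 [ 0.55765568 -0.01798267  0.11338951] [[0.548, -0.027, 0.107], [0.565, -0.007, 0.195]] 177 254 236 255
rel tcp h,l,z [[0.0015, 0.0106, 0.0225], [-0.0046, 0.0007, 0.009], [-0.0202, -0.0141, 0.0676]]
tcp px (np.float64(247.7442625224844), np.float64(214.32165543281803)) grasp px (np.float64(247.3914088875668), np.float64(224.39470089213052)) foot fit px (np.float64(241.830958642179), np.float64(192.00192058403823))
222 228 [85, 81, 73] [-43.  -21.2  85.8]
222 240 [194, 135, 16] [-20.3  -6.8  33.1]
222 256 [148, 131, 118] [-42.6   8.4  85. ]
222 270 [79, 74, 67] [-42.5  23.1  84.7]
226 228 [150, 133, 116] [-48.8 -21.5  88.5]
226 240 [148, 136, 111] [  8.9  -4.5 -41.2]
226 256 [144, 133, 110] [  8.8   5.  -40.9]
226 270 [143, 129, 113] [-48.6  23.5  88. ]
230 228 [144, 131, 109] [  9.4 -11.2 -48.2]
230 240 [144, 130, 108] [  9.6  -4.3 -48.4]
230 256 [144, 135, 111] [  9.    4.9 -47.1]
230 270 [148, 135, 110] [  9.8  12.8 -48.9]
236 228 [146, 135, 112] [  9.4 -10.7 -56.1]
236 240 [147, 133, 109] [  9.2  -4.1 -55.5]
236 256 [143, 134, 111] [  9.4   4.7 -55
[... 487 characters left out ...]
, 53, 47] [ 0.554 -0.031  0.101]
258 [99, 92, 87] [ 0.555 -0.04   0.08 ]
176 [183, 162, 148] [ 0.5578 -0.0147  0.066 ]
180 [51, 45, 40] [ 0.5627 -0.0083  0.1122]
184 [48, 43, 38] [ 0.5615 -0.0104  0.1147]
188 [47, 42, 38] [ 0.5601 -0.0126  0.1167]
192 [45, 38, 36] [ 0.5584 -0.0155  0.1158]
196 [46, 41, 36] [ 0.5563 -0.0188  0.1137]
200 [43, 44, 40] [ 0.5546 -0.0217  0.1133]
204 [40, 38, 32] [ 0.5524 -0.0252  0.1107]
208 [97, 88, 73] [ 0.5495 -0.0298  0.1051]
212 [126, 116, 113] [ 0.548  -0.0324  0.1064]
216 [183, 134, 28] [ 0.5453 -0.0366  0.1025]
220 [182, 132, 30] [ 0.5428 -0.0407  0.0996]
[ 0.08109253  0.00067543 -0.20355918] [[ 0.    1.    0.  ]
 [ 0.96 -0.    0.29]
 [ 0.29  0.   -0.96]]
```

```bash
python3 - <<'E'
from h import *
s=robot.read_state(); m=R.from_rotvec(s["orientation"]); print(s["q"].round(4),s["tool_pos"].round(4))
for n in("wrist","scene"):
    p,d,W=grab(n); L=m.inv().apply((W-s["tool_pos"]).reshape(-1,3)).reshape(W.shape)*1e3
    k=(abs(L[...,0])<45)&(abs(L[...,1])<100)&(L[...,2]<10)&(L[...,2]>-140)
    z=L[...,2][k]; print(n,k.sum()); H=np.histogram(z,np.arange(-140,11,10)); print(H[0])
    for a in np.arange(-140,0,10):
        kk=k&(L[...,2]>=a)&(L[...,2]<a+10)
        if kk.sum(): print(a,kk.sum(),"x",np.percentile(L[kk][:,0],[2,98]).round(),"y",np.percentile(L[kk][:,1],[2,50,98]).round(),"col",np.median(p[kk],0))
    np.savez("/tmp/"+n+"b",p=p,W=W)
    if n=="scene":
        r,c=np.nonzero(k); print(r.min(),r.max(),c.min(),c.max())
        q=np.zeros_like(p);q[k]=p[k]
        save("s4.png",np.hstack([cv2.resize(p[150:250,190:290],(400,400),interpolation=0),cv2.resize(q[150:250,190:290],(400,400),interpolation=0)]))
E
```

```text
[-0.1542  0.0391  1.6835  0.0146  1.4233  0.3858] [ 0.5526 -0.028   0.1275]
wrist 17491
[12263  2976    10     0    92   246   625   534   431   273    41     0
     0     0     0]
-140 12263 x [ 3. 36.] y [-78.   1.  80.] col [65. 60. 52.]
-130 2976 x [-8. 36.] y [-81.   5.  83.] col [69. 63. 53.]
-120 10 x [-9. -7.] y [-1.  1.  3.] col [82.5 75.  67.5]
-100 92 x [ 5. 10.] y [-2. -0.  3.] col [26.5 24.  22. ]
-90 246 x [-4. 10.] y [-14.   1.  14.] col [121.  107.5  87.5]
-80 625 x [ 7. 10.] y [-15.   0.  16.] col [143. 131. 108.]
-70 534 x [ 7. 10.] y [-14.   1.  16.] col [144. 132. 109.]
-60 431 x [ 8. 10.] y [-14.   1.  15.] col [145. 133. 110.]
-50 273 x [ 7. 10.] y [-13.   0.  14.] col [146. 134. 110.]
-40 41 x [7. 9.] y [-6. -0.  7.] col [145. 136. 112.]
scene 132
[85 34  1  8  4  0  0  0  0  0  0  0  0  0  0]
-140 85 x [-31.  36.] y [26. 83. 85.] col [94. 86. 75.]
-130 34 x [-21.  33.] y [25. 83. 84.] col [102.5  93.5  77.5]
-120 1 x [-10. -10.] y [26. 26. 26.] col [73. 77. 85.]
-110 8 x [-7.  9.] y [15. 16. 18.] col [87.5 80.5 67.5]
-100 4 x [-7.  3.] y [14. 15. 16.] col [77.5 75.  64.5]
196 218 225 252
```

View pics/s4.png

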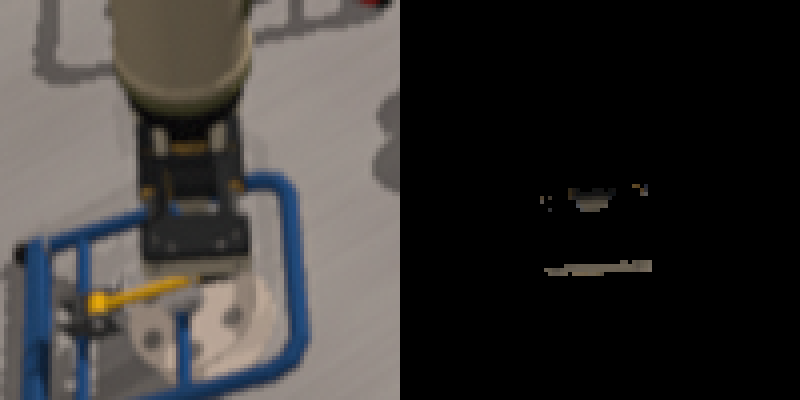

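```bash
python3 - <<'E'
from h import *
s=robot.read_state(); m=R.from_rotvec(s["orientation"])
z=np.load("/tmp/wristb.npz"); L=m.inv().apply((z["W"]-s["tool_pos"]).reshape(-1,3)).reshape(384,512,3)*1e3
for c in(234,238,241,254,258,262):
  for r in range(218,230):
    if L[r,c,2]<0: print(c,r,z["p"][r,c].tolist(),L[r,c].round(1),L[r-1,c].round(0)); break
E
python3 go.py .5558 -.0155 .052 -32.1
```

```text
234 226 [149, 135, 113] [  9.3  -8.1 -42.2] [-48. -15.  89.]
238 225 [145, 133, 110] [  8.9  -5.8 -39.7] [-46. -11.  88.]
241 224 [140, 134, 116] [  9.1  -4.  -38.7] [-21.  -6.  33.]
254 224 [144, 138, 109] [  9.3   3.8 -39.1] [-45.   6.  87.]
258 224 [145, 134, 110] [  9.    6.3 -38.4] [-44.  10.  86.]
262 226 [151, 140, 114] [  9.1   8.6 -41.6] [-47.  15.  87.]
t 5.65 pos [ 0.5527 -0.028   0.1276] shift [11.4 -3.1 75.8] after-turn [12.2 -4.  75.6] twist [-0.009 -0.012  0.018] F [-0.5  0.4  0.4] op 0.0007 q [-0.15  0.04  1.68  0.01  1.42  0.39]
```

The fingertips really end about 39 mm short of the reported TCP (both cameras agree on it), so the first grasp closed above the foot. I'll work with the grasp point 58 mm behind the reported TCP.

```bash
python3 -m pendant '[{"translation":[6,-1.5,0],"twist":[0,0,0.01],"grip":0},{"translation":[5,-1.5,0],"twist":[0,0,0],"grip":0},{"translation":[0,0,0],"twist":[0,0,0],"grip":0},{"translation":[0,0,0],"twist":[0,0,0],"grip":0},{"translation":[0,0,22],"twist":[0,0,0],"grip":0},{"translation":[0,0,25],"twist":[0,0,0],"grip":0},{"translation":[0,0,18],"twist":[0,0,0],"grip":0},{"translation":[0,0,5],"twist":[0,0,0],"grip":0},{"translation":[0,0,0],"twist":[0,0,0],"grip":0},{"translation":[0,0,0],"twist":[0,0,0],"grip":0}]' 15
python3 go.py .5556 -.0157 .051 -32.1
```

```text
t: 6.65
tool_pos: [0.5579, -0.0148, 0.0581]
orientation: [-2.733, -1.526, -0.014]
force: [0.3, -0.9, -0.2]
opening: 0.0468
t 6.65 pos [ 0.5579 -0.0148  0.0581] shift [-2.1 -1.5  7.1] after-turn [-2.  -1.5  7.1] twist [-0.006 -0.013  0.008] F [ 0.3 -0.9 -0.2] op 0.0468 q [-0.13  0.11  1.74  0.02  1.29  0.42]
```

```bash
python3 -m pendant '[{"translation":[-2,-1.5,7],"twist":[0,0,0],"grip":0},{"translation":[0,0,0],"twist":[0,0,0],"grip":0},{"translation":[0,0,0],"twist":[0,0,0],"grip":-1},{"translation":[0,0,0],"twist":[0,0,0],"grip":-1},{"translation":[0,0,0],"twist":[0,0,0],"grip":-1},{"translation":[0,0,0],"twist":[0,0,0],"grip":-1},{"translation":[0,0,0],"twist":[0,0,0],"grip":-1},{"translation":[0,0,0],"twist":[0,0,0],"grip":-1},{"translation":[0,0,0],"twist":[0,0,0],"grip":-1},{"translation":[0,0,0],"twist":[0,0,0],"grip":-1}]' 15
python3 go.py .5556 -.0157 .051 -32.1
```

```text
t: 7.65
tool_pos: [0.5581, -0.0161, 0.0544]
orientation: [-2.736, -1.528, -0.021]
force: [-0.1, 0.3, -0.2]
opening: 0.0148
t 7.65 pos [ 0.5581 -0.0161  0.0544] shift [-1.  -2.3  3.4] after-turn [-1.  -2.3  3.4] twist [-0.001 -0.016  0.008] F [-0.1  0.3 -0.2] op 0.0148 q [-0.13  0.11  1.75  0.02  1.28  0.42]
```

```bash
python3 -m pendant '[{"translation":[-11.7,0,-18.6],"twist":[0,0,0],"grip":-1},{"translation":[0,0,0],"twist":[0,0,0],"grip":-1},{"translation":[-15.2,0,-15.8],"twist":[0,0,0],"grip":-1},{"translation":[0,0,0],"twist":[0,0,0],"grip":-1},{"translation":[-18.2,0,-12.3],"twist":[0,0,0],"grip":-1},{"translation":[0,0,0],"twist":[0,0,0],"grip":-1},{"translation":[-20,0,-8.2],"twist":[0,0,0],"grip":-1},{"translation":[0,0,0],"twist":[0,0,0],"grip":-1},{"translation":[0,0,0],"twist":[0,0,0],"grip":-1},{"translation":[0,0,0],"twist":[0,0,0],"grip":-1}]' 20
python3 go.py .5155 -.0704 .109 -32.1
```

```text
t: 8.65
tool_pos: [0.527, -0.0648, 0.104]
orientation: [-2.731, -1.525, -0.034]
force: [1.3, 1.5, 2.8]
opening: 0.0125
t 8.65 pos [ 0.527  -0.0648  0.104 ] shift [-10.6  -6.9  -5.3] after-turn [-10.8  -6.8  -5. ] twist [-0.001 -0.026  0.008] F [1.3 1.5 2.8] op 0.0125 q [-0.24 -0.02  1.78  0.03  1.37  0.31]
```

```bash
python3 -m pendant '[{"translation":[-16,0,-4.5],"twist":[0,0,0],"grip":-1},{"translation":[0,0,0],"twist":[0,0,0],"grip":-1},{"translation":[-20,0,-2],"twist":[0,0,0],"grip":-1},{"translation":[0,0,0],"twist":[0,0,0],"grip":-1},{"translation":[-20,0,2.5],"twist":[0,0,0],"grip":-1},{"translation":[0,0,0],"twist":[0,0,0],"grip":-1},{"translation":[-18,0,6.5],"twist":[0,0,0],"grip":-1},{"translation":[0,0,0],"twist":[0,0,0],"grip":-1},{"translation":[0,0,0],"twist":[0,0,0],"grip":-1},{"translation":[0,0,0],"twist":[0,0,0],"grip":-1}]' 20
python3 go.py .5045 -.0953 .111 -32.1
```

```text
t: 9.65
tool_pos: [0.49, -0.1202, 0.0948]
orientation: [-2.724, -1.523, -0.034]
force: [0.0, 0.2, 1.1]
opening: 0.0005
t 9.65 pos [ 0.49   -0.1202  0.0948] shift [ 29.3  -0.8 -15.3] after-turn [ 28.8  -1.  -16.2] twist [-0.007 -0.029  0.009] F [0.  0.2 1.1] op 0.0005 q [-0.37 -0.07  1.86  0.03  1.36  0.18]
```

```bash
cat > kick.py <<'E'
from fit import *
for n in("top","scene"):
    p,d,W=grab(n); np.savez("/tmp/"+n,p=p,d=d,W=W)
w,_,Ww=grab("wrist"); np.savez("/tmp/wrist",p=w,W=Ww)
m=R.from_euler("ZY",[1.011,1.1163]);o=np.array([.46524,-.15788,.0056])
for n in("top","scene","wrist"):
    z=np.load(f"/tmp/{n}.npz");W=z["W"];hsv=cv2.cvtColor(z["p"],cv2.COLOR_RGB2HSV)
    L=m.inv().apply((W-o).reshape(-1,3)).reshape(W.shape)
    y=(hsv[...,0]>15)&(hsv[...,0]<32)&(hsv[...,1]>140)&(abs(L[...,1])<.03)&(np.hypot(L[...,0]+.02,L[...,2]-.092)<.12)&(np.hypot(L[...,0]+.02,L[...,2]-.092)>.03)
    q=L[y]; print(n,y.sum(), np.percentile(np.arctan2(-(q[:,0]+.02),q[:,2]-.092),[10,50,90]).round(2) if y.sum() else "")
s=np.load("/tmp/scene.npz")["p"]; save("k.png",np.hstack([w[:,64:448],cv2.resize(s[160:280,160:280],(384,384))]))
E
python3 kick.py
```

```text
top 33 [-0.03  0.03  0.11]
scene 45 [0.01 0.07 0.16]
wrist 999 [0.01 0.05 0.09]
```

View pics/k.png

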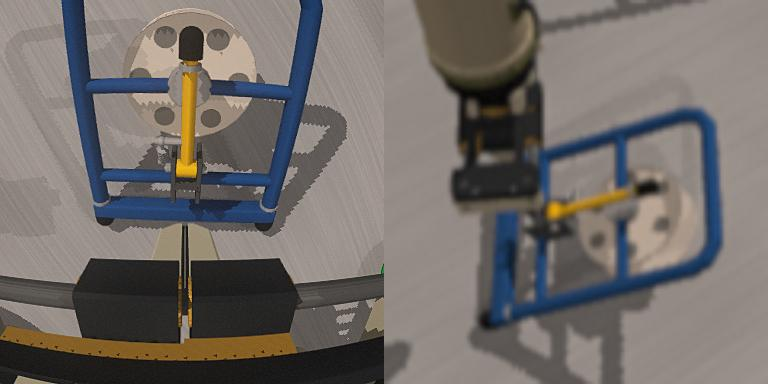

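The leg sprang back to folded (leg from (187,170) to (190,40) in the wrist view): the pinch slid off the foot past 70° of travel. I'll regrip deeper and harder.

```bash
python3 -m pendant '[{"translation":[0,0,-35],"twist":[0,-0.029,0.009],"grip":-0.1},{"translation":[40,1,-30],"twist":[0,0,0],"grip":-0.1},{"translation":[40,1,0],"twist":[0,0,0],"grip":-0.1},{"translation":[33,0,0],"twist":[0,0,0],"grip":-0.1},{"translation":[0,0,0],"twist":[0,0,0],"grip":-0.1},{"translation":[0,0,0],"twist":[0,0,0],"grip":-0.1},{"translation":[0,0,0],"twist":[0,0,0],"grip":-0.1},{"translation":[0,0,0],"twist":[0,0,0],"grip":-0.1},{"translation":[0,0,0],"twist":[0,0,0],"grip":-0.1},{"translation":[0,0,0],"twist":[0,0,0],"grip":-0.1}]' 15
python3 go.py .5557 -.0182 .048 -32.1; python3 foot.py | head -2
```

```text
t: 10.8
tool_pos: [0.5534, -0.0243, 0.163]
orientation: [-2.747, -1.513, 0.005]
force: [-0.3, 0.3, 0.0]
opening: 0.0419
t 10.8 pos [ 0.5534 -0.0243  0.163 ] shift [  6.4  -0.6 115. ] after-turn [  6.4  -1.2 115. ] twist [-0.006  0.    -0.003] F [-0.3  0.3  0. ] op 0.0419 q [-0.14  0.02  1.64  0.    1.49  0.43]
tcp [ 0.5534 -0.0243  0.163 ] 383 [ 0.55730852 -0.01968068  0.11244009] [[0.548, -0.031, 0.107], [0.565, -0.011, 0.116]] 175 226 214 258
rel tcp h,l,z [[-0.0059, 0.0061, 0.0156], [-0.0079, -0.0007, 0.0058], [-0.0556, -0.0506, -0.047]]
```

```bash
python3 -m pendant '[{"translation":[5,0,10],"twist":[0,0,0],"grip":-0.1},{"translation":[0,0,35],"twist":[0,0,0],"grip":-0.1},{"translation":[0,0,35],"twist":[0,0,0],"grip":-0.1},{"translation":[0,0,25],"twist":[0,0,0],"grip":-0.1},{"translation":[0,0,7],"twist":[0,0,0],"grip":-0.1},{"translation":[0,0,0],"twist":[0,0,0],"grip":-0.1},{"translation":[0,0,0],"twist":[0,0,0],"grip":-0.1},{"translation":[0,0,0],"twist":[0,0,0],"grip":-0.1},{"translation":[0,0,0],"twist":[0,0,0],"grip":-0.1},{"translation":[0,0,0],"twist":[0,0,0],"grip":-0.1}]' 15
python3 go.py .5557 -.0182 .048 -32.1
```

```text
t: 11.85
tool_pos: [0.5594, -0.0199, 0.0505]
orientation: [-2.753, -1.513, -0.006]
force: [-0.0, -0.2, 0.5]
opening: 0.042
t 11.85 pos [ 0.5594 -0.0199  0.0505] shift [-0.5 -4.   2.5] after-turn [-0.5 -4.   2.5] twist [ 0.001 -0.003 -0.006] F [-0.  -0.2  0.5] op 0.042 q [-0.13  0.12  1.74  0.    1.27  0.44]
```

```bash
python3 -m pendant '[{"translation":[-0.5,-4,3],"twist":[0,0,0],"grip":-0.1},{"translation":[0,0,0],"twist":[0,0,0],"grip":-0.1},{"translation":[0,0,0],"twist":[0,0,0],"grip":-0.1},{"translation":[0,0,0],"twist":[0,0,0],"grip":-1},{"translation":[0,0,0],"twist":[0,0,0],"grip":-1},{"translation":[0,0,0],"twist":[0,0,0],"grip":-1},{"translation":[0,0,0],"twist":[0,0,0],"grip":-1},{"translation":[0,0,0],"twist":[0,0,0],"grip":-1},{"translation":[0,0,0],"twist":[0,0,0],"grip":-1},{"translation":[0,0,0],"twist":[0,0,0],"grip":-1}]' 40
python3 go.py .5557 -.0182 .048 -32.1
```

```text
t: 12.85
tool_pos: [0.5567, -0.0181, 0.0489]
orientation: [2.752, 1.512, 0.01]
force: [1.0, 0.8, -0.0]
opening: 0.0138
t 12.85 pos [ 0.5567 -0.0181  0.0489] shift [-0.6 -0.8  0.9] after-turn [-0.6 -0.8  0.9] twist [ 0.004 -0.005 -0.006] F [ 1.   0.8 -0. ] op 0.0138 q [-0.13  0.11  1.76  0.    1.27  0.44]
```

```bash
python3 -m pendant '[{"translation":[-5.4,0,-9.6],"twist":[0,0,0],"grip":-1},{"translation":[0,0,0],"twist":[0,0,0],"grip":-1},{"translation":[-6.3,0,-9],"twist":[0,0,0],"grip":-1},{"translation":[0,0,0],"twist":[0,0,0],"grip":-1},{"translation":[-7.2,0,-8.3],"twist":[0,0,0],"grip":-1},{"translation":[0,0,0],"twist":[0,0,0],"grip":-1},{"translation":[-8,0,-7.5],"twist":[0,0,0],"grip":-1},{"translation":[0,0,0],"twist":[0,0,0],"grip":-1},{"translation":[0,0,0],"twist":[0,0,0],"grip":-1},{"translation":[0,0,0],"twist":[0,0,0],"grip":-1}]'
python3 go.py .542 -.041 .082 -32.1
```

```text
t: 13.85
tool_pos: [0.5397, -0.0431, 0.0855]
orientation: [-2.754, -1.512, -0.008]
force: [0.2, 0.7, -1.6]
opening: 0.0137
t 13.85 pos [ 0.5397 -0.0431  0.0855] shift [3.  0.8 3.5] after-turn [3.  0.9 3.5] twist [ 0.002 -0.004 -0.006] F [ 0.2  0.7 -1.6] op 0.0137 q [-0.18  0.03  1.77  0.    1.34  0.39]
```

```bash
python3 -m pendant '[{"translation":[-14,0,-9.2],"twist":[0,0,0],"grip":-1},{"translation":[0,0,0],"twist":[0,0,0],"grip":-1},{"translation":[-15.5,0,-6.6],"twist":[0,0,0],"grip":-1},{"translation":[0,0,0],"twist":[0,0,0],"grip":-1},{"translation":[-16.4,0,-3.8],"twist":[0,0,0],"grip":-1},{"translation":[0,0,0],"twist":[0,0,0],"grip":-1},{"translation":[-16.8,0,-0.7],"twist":[0,0,0],"grip":-1},{"translation":[0,0,0],"twist":[0,0,0],"grip":-1},{"translation":[0,0,0],"twist":[0,0,0],"grip":-1},{"translation":[0,0,0],"twist":[0,0,0],"grip":-1}]'
python3 go.py .5037 -.101 .1075 -32.1
```

```text
t: 14.85
tool_pos: [0.5099, -0.0917, 0.1058]
orientation: [-2.754, -1.511, -0.02]
force: [0.6, 0.2, 0.3]
opening: 0.0001
t 14.85 pos [ 0.5099 -0.0917  0.1058] shift [-11.2  -0.2  -1.8] after-turn [-11.2  -0.3  -1.7] twist [ 0.005 -0.012 -0.007] F [0.6 0.2 0.3] op 0.0001 q [-0.28 -0.05  1.82  0.01  1.37  0.28]
```

```bash
python3 -m pendant '[{"translation":[20,0,-8],"twist":[0,-0.012,-0.007],"grip":0},{"translation":[30,0,0],"twist":[0,0,0],"grip":0},{"translation":[26,0,0],"twist":[0,0,0],"grip":0},{"translation":[6,0,0],"twist":[0,0,0],"grip":0},{"translation":[0,0,0],"twist":[0,0,0],"grip":0},{"translation":[0,0,10],"twist":[0,0,0],"grip":0},{"translation":[0,0,20],"twist":[0,0,0],"grip":0},{"translation":[0,0,20],"twist":[0,0,0],"grip":0},{"translation":[0,0,8],"twist":[0,0,0],"grip":0},{"translation":[0,0,0],"twist":[0,0,0],"grip":0}]' 60
python3 go.py .5557 -.0182 .046 -32.1;python3 foot.py | head -2
```

```text
t: 15.85
tool_pos: [0.5528, -0.0211, 0.0501]
orientation: [2.747, 1.516, -0.004]
force: [1.0, -0.0, 0.1]
opening: 0.0466
t 15.85 pos [ 0.5528 -0.0211  0.0501] shift [4.  0.9 4.1] after-turn [4.  0.9 4.1] twist [ 0.003  0.004 -0.002] F [ 1.  -0.   0.1] op 0.0466 q [-0.13  0.11  1.76 -0.    1.27  0.44]
tcp [ 0.553  -0.0211  0.0507] 4138 [ 0.55598772 -0.01150826  0.1762464 ] [[0.533, -0.036, 0.101], [0.588, 0.015, 0.196]] 226 346 137 353
rel tcp h,l,z [[-0.0126, 0.0081, 0.0316], [-0.0253, -0.0016, 0.0263], [0.05, 0.1256, 0.1451]]
```

```bash
python3 -m pendant '[{"translation":[4,1,4],"twist":[0,0,0],"grip":0},{"translation":[0,0,0],"twist":[0,0,0],"grip":0},{"translation":[0,0,0],"twist":[0,0,0],"grip":-1},{"translation":[0,0,0],"twist":[0,0,0],"grip":-1},{"translation":[0,0,0],"twist":[0,0,0],"grip":-1},{"translation":[0,0,0],"twist":[0,0,0],"grip":-1},{"translation":[0,0,0],"twist":[0,0,0],"grip":-1},{"translation":[0,0,0],"twist":[0,0,0],"grip":-1},{"translation":[0,0,0],"twist":[0,0,0],"grip":-1},{"translation":[0,0,0],"twist":[0,0,0],"grip":-1}]' 60
python3 go.py .5557 -.0182 .046 -32.1
python3 - <<'E'
from h import *
p,d,W=grab("wrist"); save("w5.png",cv2.resize(p[160:310,150:350],(800,600)))
s=robot.read_state();m=R.from_rotvec(s["orientation"]);L=m.inv().apply((W-s["tool_pos"]).reshape(-1,3)).reshape(W.shape)*1e3
for r in range(215,262,4): print(r,[L[r,c].round().tolist() for c in(228,247,268)],p[r,247].tolist())
E
```

```text
t: 16.9
tool_pos: [0.559, -0.0187, 0.0503]
orientation: [2.744, 1.514, 0.005]
force: [0.1, 0.2, -0.0]
opening: 0.0125
t 16.9 pos [ 0.559  -0.0187  0.0503] shift [-1.4 -3.1  4.3] after-turn [-1.4 -3.1  4.3] twist [ 0.008  0.001 -0.002] F [ 0.1  0.2 -0. ] op 0.0125 q [-0.12  0.12  1.75 -0.01  1.27  0.44]
215 [[10.0, -13.0, -25.0], [10.0, -0.0, -26.0], [10.0, 13.0, -26.0]] [144, 128, 114]
219 [[7.0, -13.0, -25.0], [7.0, -0.0, -25.0], [7.0, 13.0, -25.0]] [141, 125, 113]
223 [[3.0, -13.0, -24.0], [3.0, -0.0, -23.0], [4.0, 13.0, -24.0]] [189, 169, 152]
227 [[9.0, -11.0, -44.0], [-1.0, -0.0, -20.0], [10.0, 12.0, -44.0]] [185, 168, 153]
231 [[9.0, -11.0, -49.0], [-5.0, -0.0, -18.0], [9.0, 12.0, -49.0]] [189, 171, 152]
235 [[9.0, -11.0, -55.0], [-9.0, -0.0, -17.0], [9.0, 11.0, -54.0]] [186, 167, 147]
239 [[10.0, -10.0, -60.0], [-13.0, -0.0, -14.0], [9.0, 11.0, -60.0]] [185, 166, 149]
243 [[9.0, -10.0, -64.0], [-17.0, -1.0, -13.0], [9.0, 11.0, -64.0]] [185, 166, 150]
247 [[9.0, -10.0, -68.0], [-21.0, -1.0, -11.0], [9.0, 11.0, -68.0]] [188, 166, 151]
251 [[9.0, -10.0, -72.0], [-0.0, -0.0, -56.0], [9.0, 10.0, -72.0]] [31, 28, 27]
255 [[9.0, -9.0, -76.0], [0.0, -0.0, -61.0], [9.0, 10.0, -77.0]] [32, 32, 26]
259 [[9.0, -9.0, -81.0], [-1.0, -0.0, -64.0], [9.0, 10.0, -81.0]] [37, 36, 31]
```

View pics/w5.png

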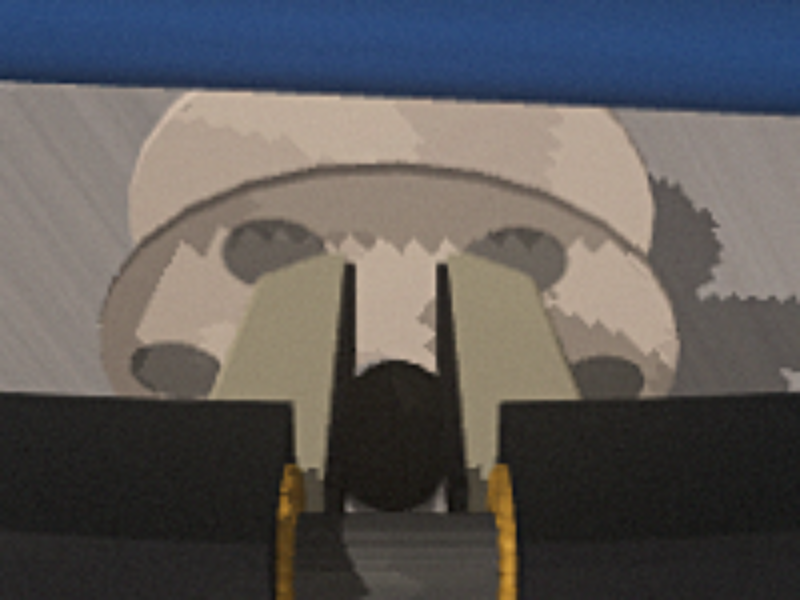

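```bash
cat > refit.py <<'E'
from fit import *
for n in("top","scene"):
    p,d,W=grab(n); np.savez("/tmp/"+n,p=p,d=d,W=W)
P,Y,K=cloud(); print(len(P))
def M(v): return R.from_euler("ZY",[v[2],v[3]])
def o(v): return np.array([v[0],v[1],.01-.01*np.cos(v[3])])
def res(v):
    L=M(v).inv().apply(P-o(v)); D=[]
    for a,b in S:
        a=np.array(a);u=np.array(b)-a;t=np.clip((L-a)@u/(u@u),0,1)[:,None]
        D.append(abs(np.linalg.norm(L-a-t*u,axis=1)-.008))
    return np.min(D,0)
import sys
p0=float(sys.argv[1]) if len(sys.argv)>1 else 1.1163
v=least_squares(res,[.46524,-.15788,1.011,p0],loss="soft_l1",f_scale=.003).x
print("fit",v.round(4),np.median(res(v)))
for n,q in dict(rail=(0,0,.25),hinge=(-.02,0,.092),kfoot=(-.02,0,.197)).items(): print(n,(o(v)+M(v).apply(q)).round(4))
E
python3 refit.py
```

```text
1242
fit [ 0.4485 -0.1616  0.9348  1.0913] 0.004172340781631156
rail [0.5802 0.0169 0.1207]
hinge [ 0.4915 -0.1033  0.0656]
kfoot [ 0.5468 -0.0284  0.114 ]
```

```bash
sed -i 's/^P,Y,K=cloud().*/P,Y,K=cloud()\nw,_,W=grab("wrist");hsv=cv2.cvtColor(w,cv2.COLOR_RGB2HSV)\nk=(hsv[...,0]>100)\&(hsv[...,0]<125)\&(hsv[...,1]>120)\&(W[...,2]>.012)\&(W[...,2]<.3)\&(W[...,0]>.38)\&(W[...,0]<.68)\&(W[...,1]>-.22)\&(W[...,1]<.1)\nQ=W[k][::8];print(len(P),len(Q));P=np.vstack([P,Q])\n/' refit.py; python3 refit.py; python3 - <<'E'
from h import *
p,d,W=grab("wrist");hsv=cv2.cvtColor(p,cv2.COLOR_RGB2HSV)
k=(hsv[...,0]>100)&(hsv[...,0]<125)&(hsv[...,1]>120)&(W[...,2]>.1)&(W[...,2]<.14)&(W[...,0]>.5)
o=np.array([.46524,-.15788,0]);h=np.array([.5304,.8477,0]);l=np.array([-.8477,.5304,0])
q=W[k]-o;print(k.sum(),[np.percentile(v,[3,50,97]).round(4) for v in(q@h,q@l,q[:,2])])
a=np.polyfit(q@l,q@h,1);print("rail slope vs l",a)
E
```

```text
1237 1578
fit [ 0.4524 -0.1605  0.9278  1.1259] 0.0014707933960766018
rail [0.5877 0.0201 0.1133]
hinge [ 0.497  -0.1009  0.0633]
kfoot [ 0.5539 -0.0251  0.1085]
11009 [array([0.1842, 0.2169, 0.2259]), array([-0.0902, -0.0089,  0.0737]), array([0.1049, 0.1189, 0.1213])]
rail slope vs l [0.0779575  0.21502137]
```

The stand got pulled round by 5° and some mm (the new fit, 1.5 mm residual, puts the foot 8 mm behind the fingers' middle, matching what the wrist view shows), so I was pinching at the pad's edge. Regrip at the new pose.

```bash
python3 -m pendant '[{"translation":[0,0,0],"twist":[0,0,0],"grip":0},{"translation":[0,0,0],"twist":[0,0,0],"grip":0},{"translation":[0,0,0],"twist":[0,0,0],"grip":0},{"translation":[-9.6,-1,3],"twist":[0,0,0.08],"grip":0},{"translation":[0,0,0],"twist":[0,0,0],"grip":0},{"translation":[0,0,0],"twist":[0,0,0],"grip":0},{"translation":[0,0,0],"twist":[0,0,0],"grip":0},{"translation":[0,0,0],"twist":[0,0,0],"grip":0},{"translation":[0,0,0],"twist":[0,0,0],"grip":0},{"translation":[0,0,0],"twist":[0,0,0],"grip":0}]' 30
python3 go.py .553 -.0263 .0475 -36.8; python3 refit.py
```

```text
t: 18.25
tool_pos: [0.5538, -0.0258, 0.048]
orientation: [2.799, 1.408, 0.006]
force: [-0.1, 0.3, -0.4]
opening: 0.0464
t 18.25 pos [ 0.5538 -0.0258  0.048 ] shift [-0.9 -0.3  0.5] after-turn [-0.9 -0.3  0.5] twist [0.009 0.    0.004] F [-0.1  0.3 -0.4] op 0.0464 q [-0.14  0.1   1.77 -0.    1.26  0.5 ]
1181 1984
fit [ 0.4558 -0.163   0.9469  1.1268] 0.0013099971787991398
rail [0.5876 0.0203 0.1131]
hinge [ 0.4993 -0.1025  0.0633]
kfoot [ 0.5547 -0.0256  0.1084]
```

```bash
python3 -m pendant '[{"translation":[0,0,0],"twist":[0,0,0],"grip":-1},{"translation":[0,0,0],"twist":[0,0,0],"grip":-1},{"translation":[0,0,0],"twist":[0,0,0],"grip":-1},{"translation":[0,0,0],"twist":[0,0,0],"grip":-1},{"translation":[0,0,0],"twist":[0,0,0],"grip":-1},{"translation":[-4.3,0,-8],"twist":[0,0,0],"grip":-1},{"translation":[-4.8,0,-7.5],"twist":[0,0,0],"grip":-1},{"translation":[-5.4,0,-7],"twist":[0,0,0],"grip":-1},{"translation":[-5.8,0,-6.4],"twist":[0,0,0],"grip":-1},{"translation":[0,0,0],"twist":[0,0,0],"grip":-1}]' 25
cat > arc.py <<'E'
from h import *
s=robot.read_state();m=R.from_rotvec(s["orientation"]);Z=m.apply([0,0,1]);X=m.apply([1,0,0])
g=s["tool_pos"]-.058*Z+.0015*X; hh=np.array([np.cos(.947),np.sin(.947),0]);l=np.array([-hh[1],hh[0],0])
d=g-np.array([.4993,-.1025,.0633]); u=d@hh;r=np.hypot(u,d[2]);a=np.degrees(np.arctan2(d[2],u))
print("u,z mm",round(u*1e3,1),(d[2]*1e3).round(1),"lat",(d@l*1e3).round(1),"r",(r*1e3).round(1),"ang",a.round(1),"op",s["opening"],"F",s["force"].round(1))
E
python3 arc.py
```

```text
t: 19.4
tool_pos: [0.5399, -0.0436, 0.079]
orientation: [2.799, 1.408, 0.005]
force: [0.3, -0.1, -2.5]
opening: 0.0139
u,z mm 73.1 73.7 lat 1.9 r 103.8 ang 45.2 op 0.013933847186930609 F [ 0.3 -0.1 -2.5]
```

```bash
python3 -m pendant '[{"translation":[-4.2,0,-4.3],"twist":[0,0,0],"grip":-1},{"translation":[-4.2,0,-4],"twist":[0,0,0],"grip":-1},{"translation":[-5.2,0,-3.6],"twist":[0,0,0],"grip":-1},{"translation":[-5.2,0,-3.5],"twist":[0,0,0],"grip":-1},{"translation":[-5.6,0,-2.9],"twist":[0,0,0],"grip":-1},{"translation":[-5.6,0,-2.8],"twist":[0,0,0],"grip":-1},{"translation":[-6,0,-2.2],"twist":[0,0,0],"grip":-1},{"translation":[-6,0,-2],"twist":[0,0,0],"grip":-1},{"translation":[0,0,0],"twist":[0,0,0],"grip":-1},{"translation":[0,0,0],"twist":[0,0,0],"grip":-1}]' 25
python3 arc.py
```

```text
t: 20.4
tool_pos: [0.512, -0.0806, 0.1063]
orientation: [2.8, 1.407, 0.005]
force: [0.8, -0.4, -3.2]
opening: 0.0143
u,z mm 26.7 101.0 lat 3.0 r 104.5 ang 75.2 op 0.014347658128035661 F [ 0.8 -0.4 -3.2]
```

```bash
python3 -m pendant '[{"translation":[-8.3,0,-2.2],"twist":[0,0,0],"grip":-1},{"translation":[-8.7,0,-1.2],"twist":[0,0,0],"grip":-1},{"translation":[-9,0,-0.4],"twist":[0,0,0],"grip":-1},{"translation":[-9,0,0.4],"twist":[0,0,0],"grip":-1},{"translation":[-9,0,1.2],"twist":[0,0,0],"grip":-1},{"translation":[-8.8,0,2],"twist":[0,0,0],"grip":-1},{"translation":[-8.6,0,2.7],"twist":[0,0,0],"grip":-1},{"translation":[-8.4,0,3.5],"twist":[0,0,0],"grip":-1},{"translation":[0,0,0],"twist":[0,0,0],"grip":-1},{"translation":[0,0,0],"twist":[0,0,0],"grip":-1}]' 25
python3 arc.py
```

```text
t: 21.4
tool_pos: [0.4665, -0.1421, 0.0999]
orientation: [2.8, 1.406, 0.006]
force: [1.0, -0.3, -1.8]
opening: 0.0137
u,z mm -49.7 94.6 lat 4.0 r 106.9 ang 117.7 op 0.013675539506334884 F [ 1.  -0.3 -1.8]
```

```bash
python3 -m pendant '[{"translation":[0,0,0],"twist":[0,0,0],"grip":0.1},{"translation":[0,0,0],"twist":[0,0,0],"grip":0.1},{"translation":[0,0,0],"twist":[0,0,0],"grip":0.1},{"translation":[0,0,-35],"twist":[0,0,0],"grip":0},{"translation":[30,0,-40],"twist":[0,0,-0.1],"grip":0},{"translation":[30,0,-25],"twist":[0,0,-0.15],"grip":0},{"translation":[0,0,0],"twist":[0,0,-0.15],"grip":0},{"translation":[0,0,0],"twist":[0,0,-0.15],"grip":0},{"translation":[0,0,0],"twist":[0,0,-0.15],"grip":0},{"translation":[0,0,0],"twist":[0,0,-0.15],"grip":0}]' 25
sed -i 's/m=R.from_euler("ZY",\[1.011,1.1163\]);o=.*/m=R.from_euler("ZY",[.947,1.1268]);o=np.array([.4558,-.163,.0057])/' kick.py
python3 kick.py; python3 refit.py; python3 go.py .5876 .0203 .2 54.3
```

```text
t: 22.4
tool_pos: [0.5017, -0.0868, 0.2055]
orientation: [1.964, 2.441, 0.002]
force: [-0.0, -0.2, 0.2]
opening: 0.0464
top 13 [2.11 2.17 2.23]
scene 54 [2.04 2.13 2.19]
wrist 277 [2.1  2.17 2.21]
1400 1063
fit [ 0.4573 -0.1651  0.9758  1.1257] 0.0019982887848423196
rail [0.5838 0.0218 0.1133]
hinge [ 0.499  -0.1035  0.0634]
kfoot [ 0.5522 -0.025   0.1086]
t 22.7 pos [ 0.5013 -0.0872  0.205 ] shift [ 87.8 106.4   5.2] after-turn [ -7.4 137.7   5. ] twist [ 0.004  0.007 -0.743] F [-0.6 -0.3  0.2] op 0.0461 q [-0.27 -0.14  1.71 -0.    1.56 -0.48]
```

View pics/k.png

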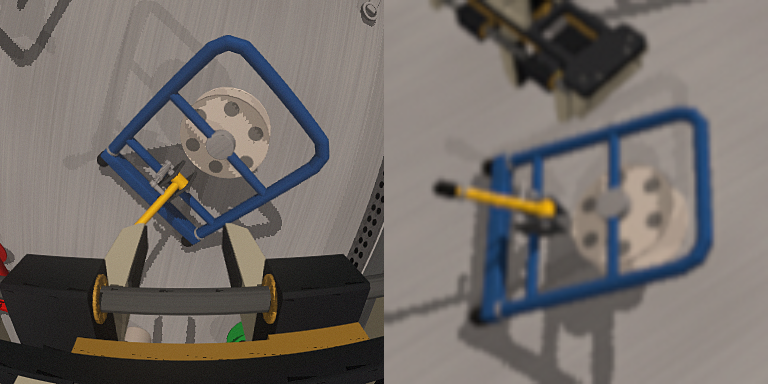

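The kickstand now points down and back (foot at (445,188) in the scene crop), angle about 2.15–2.2 on all three cameras, and the stand still lies. Now the rail.

```bash
python3 -m pendant '[{"translation":[0,0,0],"twist":[0,0,-0.149],"grip":-0.2},{"translation":[0,0,0],"twist":[0,0,-0.149],"grip":-0.2},{"translation":[0,0,0],"twist":[0,0,-0.149],"grip":-0.2},{"translation":[0,0,0],"twist":[0,0,-0.149],"grip":-0.2},{"translation":[0,0,0],"twist":[0,0,-0.149],"grip":-0.2},{"translation":[-3,40,5],"twist":[0,0,0],"grip":-0.2},{"translation":[-3,45,10],"twist":[0,0,0],"grip":-0.2},{"translation":[0,42,10],"twist":[0,0,0],"grip":-0.2},{"translation":[0,0,0],"twist":[0,0,0],"grip":-0.2},{"translation":[0,0,0],"twist":[0,0,0],"grip":-0.2}]' 30
python3 go.py .585 .021 .055 55; python3 refit.py
```

```text
t: 23.7
tool_pos: [0.5819, 0.0147, 0.1784]
orientation: [0.963, 2.982, -0.004]
force: [-0.2, -0.2, -0.2]
opening: 0.0371
t 23.7 pos [0.5819 0.0147 0.1784] shift [  2.1   7.  123.3] after-turn [  1.    7.  123.4] twist [-0.     0.008 -0.014] F [-0.2 -0.2 -0.2] op 0.0371 q [-0.06  0.08  1.55 -0.    1.51 -1.01]
1457 1042
fit [ 0.4546 -0.1637  0.9628  1.1253] 0.002072640965372659
rail [0.5835 0.0215 0.1134]
hinge [ 0.4971 -0.1026  0.0634]
kfoot [ 0.5513 -0.0248  0.1086]
```

```bash
python3 -m pendant '[{"translation":[1,6.5,10],"twist":[0,0,-0.01],"grip":-0.2},{"translation":[0,0,35],"twist":[0,0,0],"grip":-0.2},{"translation":[0,0,35],"twist":[0,0,0],"grip":-0.2},{"translation":[0,0,25],"twist":[0,0,0],"grip":-0.2},{"translation":[0,0,12],"twist":[0,0,0],"grip":-0.2},{"translation":[0,0,0],"twist":[0,0,0],"grip":-0.2},{"translation":[0,0,0],"twist":[0,0,0],"grip":-0.2},{"translation":[0,0,0],"twist":[0,0,0],"grip":-0.2},{"translation":[0,0,0],"twist":[0,0,0],"grip":-0.2},{"translation":[0,0,0],"twist":[0,0,0],"grip":-0.2}]' 30
python3 go.py .5838 .0213 .054 55
```

```text
t: 24.85
tool_pos: [0.5901, 0.0147, 0.0653]
orientation: [0.955, 2.969, 0.001]
force: [-0.2, 0.8, 0.2]
opening: 0.0371
t 24.85 pos [0.5901 0.0147 0.0653] shift [ 9.2  1.6 11.2] after-turn [ 9.   1.8 11.3] twist [ 0.008  0.021 -0.012] F [-0.2  0.8  0.2] op 0.0371 q [-0.06  0.16  1.67 -0.    1.29 -1.01]
```

```bash
python3 -m pendant '[{"translation":[8,2,10],"twist":[0,0,0],"grip":-0.2},{"translation":[0,0,0],"twist":[0,0,0],"grip":-0.2},{"translation":[0,0,0],"twist":[0,0,0],"grip":-1},{"translation":[0,0,0],"twist":[0,0,0],"grip":-1},{"translation":[0,0,0],"twist":[0,0,0],"grip":-1},{"translation":[0,0,0],"twist":[0,0,0],"grip":-1},{"translation":[0,0,0],"twist":[0,0,0],"grip":-1},{"translation":[0,0,0],"twist":[0,0,0],"grip":-1},{"translation":[0,0,0],"twist":[0,0,0],"grip":-1},{"translation":[0,0,0],"twist":[0,0,0],"grip":-1}]' 20
python3 go.py .5838 .0213 .055 55; python3 refit.py
```

```text
t: 25.85
tool_pos: [0.5859, 0.022, 0.0559]
orientation: [0.954, 2.967, 0.003]
force: [0.5, 1.2, 0.2]
opening: 0.0152
t 25.85 pos [0.5859 0.022  0.0559] shift [ 1.3 -1.8  0.9] after-turn [ 1.3 -1.8  0.9] twist [ 0.01   0.023 -0.011] F [0.5 1.2 0.2] op 0.0152 q [-0.05  0.16  1.69 -0.    1.27 -0.99]
1345 1912
fit [ 0.4571 -0.1658  0.9748  1.127 ] 0.0016237788467109784
rail [0.5839 0.021  0.113 ]
hinge [ 0.4989 -0.1042  0.0633]
kfoot [ 0.5522 -0.0257  0.1084]
```

```bash
python3 -m pendant '[{"translation":[0,-6.3,-11.6],"twist":[0,0,0],"grip":-1},{"translation":[0,-6.5,-11.4],"twist":[0,0,0],"grip":-1},{"translation":[0,-7.2,-10.8],"twist":[0,0,0],"grip":-1},{"translation":[0,-7.7,-10.5],"twist":[0,0,0],"grip":-1},{"translation":[0,-8.5,-10],"twist":[0,0,0],"grip":-1},{"translation":[0,-9,-9.7],"twist":[0,0,0],"grip":-1},{"translation":[0,-9.5,-9],"twist":[0,0,0],"grip":-1},{"translation":[0,-10,-8.4],"twist":[0,0,0],"grip":-1},{"translation":[0,0,0],"twist":[0,0,0],"grip":-1},{"translation":[0,0,0],"twist":[0,0,0],"grip":-1}]' 25
cat > up.py <<'E'
from h import *
s=robot.read_state();m=R.from_rotvec(s["orientation"]);g=s["tool_pos"]-.058*m.apply([0,0,1])
hh=np.array([np.cos(.97),np.sin(.97),0]);d=g-np.array([.4571,-.1658,0])-.009*hh-np.array([0,0,.01]);u=d@hh
print("u,z mm",(u*1e3).round(1),(d[2]*1e3).round(1),"lat",(d@np.array([-hh[1],hh[0],0])*1e3).round(1),"r",(np.hypot(u,d[2])*1e3).round(1),"pitch",np.degrees(np.arctan2(u,d[2])).round(1),"op",s["opening"],"F",s["force"].round(1))
E
python3 up.py; python3 refit.py 0.65
```

```text
t: 27.0
tool_pos: [0.5428, -0.0364, 0.145]
orientation: [0.955, 2.963, 0.003]
force: [1.3, 0.5, -3.0]
opening: 0.0152
u,z mm 145.6 193.0 lat 4.0 r 241.8 pitch 37.0 op 0.015234377720293542 F [ 1.3  0.5 -3. ]
1017 1326
fit [ 0.4525 -0.1641  0.9717  0.6695] 0.0012713915032267426
rail [ 0.5399 -0.0359  0.1982]
hinge [ 0.4758 -0.1299  0.0867]
kfoot [ 0.5125 -0.0761  0.169 ]
```

```bash
python3 -m pendant '[{"translation":[0,-10.5,-7.5],"twist":[0,0,0],"grip":-1},{"translation":[0,-10.8,-7],"twist":[0,0,0],"grip":-1},{"translation":[0,-11.3,-6.4],"twist":[0,0,0],"grip":-1},{"translation":[0,-11.6,-6],"twist":[0,0,0],"grip":-1},{"translation":[0,-12,-5],"twist":[0,0,0],"grip":-1},{"translation":[0,-12.2,-4.6],"twist":[0,0,0],"grip":-1},{"translation":[0,-12.5,-3.6],"twist":[0,0,0],"grip":-1},{"translation":[0,-12.5,-3],"twist":[0,0,0],"grip":-1},{"translation":[0,0,0],"twist":[0,0,0],"grip":-1},{"translation":[0,0,0],"twist":[0,0,0],"grip":-1}]' 25
python3 up.py; python3 refit.py 0.2
```

```text
t: 28.15
tool_pos: [0.4866, -0.1172, 0.1924]
orientation: [0.951, 2.956, 0.006]
force: [3.6, -0.5, 3.7]
opening: 0.0152
u,z mm 46.9 240.4 lat 5.2 r 244.9 pitch 11.0 op 0.015173059673927177 F [ 3.6 -0.5  3.7]
564 1142
fit [ 0.4541 -0.1674  0.9636  0.2394] 0.0014808219684965462
rail [ 0.488  -0.1187  0.2432]
hinge [ 0.4555 -0.1654  0.0944]
kfoot [ 0.4697 -0.145   0.1964]
```

```bash
python3 -m pendant '[{"translation":[0,-8,-1.6],"twist":[0,0,0],"grip":-1},{"translation":[0,-8,-1.4],"twist":[0,0,0],"grip":-1},{"translation":[0,-8,-1.1],"twist":[0,0,0],"grip":-1},{"translation":[0,-8,-0.8],"twist":[0,0,0],"grip":-1},{"translation":[0,-8,-0.5],"twist":[0,0,0],"grip":-1},{"translation":[0,-7,-0.2],"twist":[0,0,0],"grip":-1},{"translation":[0,-4,0],"twist":[0,0,0],"grip":-1},{"translation":[0,0,0],"twist":[0,0,0],"grip":-1},{"translation":[0,0,0],"twist":[0,0,0],"grip":-1},{"translation":[0,0,0],"twist":[0,0,0],"grip":-1}]' 25
cat > upfit.py <<'E'
from fit import *
C=[]; 
for n in("top","scene","wrist"):
    p,d,W=grab(n); hsv=cv2.cvtColor(p,cv2.COLOR_RGB2HSV); np.savez("/tmp/"+n,p=p,W=W)
    k=(hsv[...,0]>100)&(hsv[...,0]<125)&(hsv[...,1]>120)&(W[...,2]>.012)&(W[...,2]<.28)&(W[...,0]>.3)&(W[...,0]<.62)&(W[...,1]>-.3)&(W[...,1]<0)
    q=W[k]; q=q[::4] if n=="wrist" else q; print(n,len(q)); C.append(q)
P=np.vstack(C)
def T(v): return R.from_euler("ZYX",[v[3],v[4],v[5]])
def res(v):
    L=T(v).inv().apply(P-v[:3]); D=[]
    for a,b in S:
        a=np.array(a);u=np.array(b)-a;t=np.clip((L-a)@u/(u@u),0,1)[:,None]
        D.append(abs(np.linalg.norm(L-a-t*u,axis=1)-.008))
    return np.min(D,0)
v=least_squares(res,[.4541,-.1674,0,.96,.03,0],loss="soft_l1",f_scale=.003).x
print("o,yaw,pitch,roll",v.round(4),"med",np.median(res(v)))
for n,q in dict(rail=(0,0,.25),fl=(0,.085,.01),fr=(0,-.085,.01),kfoot=(-.02-.0817,0,.026)).items(): print(n,(v[:3]+T(v).apply(q)).round(4))
s=np.load("/tmp/scene.npz")["p"]; save("up.png",cv2.resize(s[110:290,120:300],(600,600)))
E
python3 up.py; python3 upfit.py
```

```text
t: 29.3
tool_pos: [0.4562, -0.1599, 0.1976]
orientation: [0.947, 2.956, 0.007]
force: [4.2, -1.1, 4.2]
opening: 0.0152
u,z mm -5.5 245.6 lat 6.1 r 245.6 pitch -1.3 op 0.015197694730953042 F [ 4.2 -1.1  4.2]
top 0
scene 501
wrist 1648
o,yaw,pitch,roll [ 4.471e-01 -1.668e-01  6.000e-04  9.300e-01  4.190e-02 -4.300e-03] med 0.0006584110684559209
rail [ 0.4525 -0.1577  0.2504]
fl [ 0.3792 -0.1156  0.0102]
fr [ 0.5154 -0.2172  0.011 ]
kfoot [ 0.3869 -0.2473  0.0309]
```

View pics/up.png

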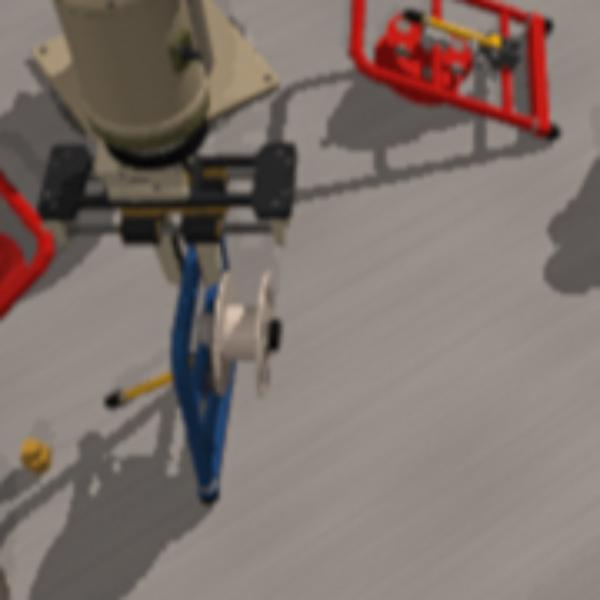

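The scene shows the stand upright in the grip, kickstand out behind with its foot at (115,398) clear of the bench. The fit gives a pitch of 0.042 forward and both feet at 10–11 mm; I'll trim a little and recheck.

```bash
python3 -m pendant '[{"translation":[0,-3,0],"twist":[0,0,0],"grip":-1},{"translation":[0,-3,0],"twist":[0,0,0],"grip":-1},{"translation":[0,0,0],"twist":[0,0,0],"grip":-1},{"translation":[0,0,0],"twist":[0,0,0],"grip":-1},{"translation":[0,0,0],"twist":[0,0,0],"grip":-1},{"translation":[0,0,0],"twist":[0,0,0],"grip":-1},{"translation":[0,0,0],"twist":[0,0,0],"grip":-1},{"translation":[0,0,0],"twist":[0,0,0],"grip":-1},{"translation":[0,0,0],"twist":[0,0,0],"grip":-1},{"translation":[0,0,0],"twist":[0,0,0],"grip":-1}]' 25
python3 upfit.py; python3 - <<'E'
from h import *
z=np.load("/tmp/scene.npz");p,W=z["p"],z["W"];hsv=cv2.cvtColor(p,cv2.COLOR_RGB2HSV)
near=np.hypot(W[...,0]-.387,W[...,1]+.247)<.04
k=near&(hsv[...,2]<60)&(W[...,2]>.005);y=(hsv[...,0]>15)&(hsv[...,0]<32)&(hsv[...,1]>140)&(np.hypot(W[...,0]-.40,W[...,1]+.23)<.06)
print("kfoot",k.sum(),np.nanmedian(W[k],0),"leg",np.nanmin(W[y],0),np.nanmax(W[y],0)); print(robot.read_state()["dq"].round(4))
E
```

```text
t: 30.45
tool_pos: [0.4526, -0.1649, 0.1975]
orientation: [0.946, 2.957, 0.007]
force: [3.6, -1.9, 5.0]
opening: 0.0154
top 14
scene 515
wrist 1559
o,yaw,pitch,roll [ 4.486e-01 -1.639e-01  5.000e-04  9.254e-01  3.600e-03 -1.700e-03] med 0.0006863180606539901
rail [ 0.4488 -0.1629  0.2505]
fl [ 0.3807 -0.1127  0.0104]
fr [ 0.5165 -0.215   0.0107]
kfoot [ 0.3874 -0.245   0.0269]
kfoot 224 [ 0.4023305  -0.22953439  0.36401869] leg [ 0.39661604 -0.2476228   0.04291522] [ 0.45020895 -0.18064948  0.35395162]
[-0.0005 -0.0008  0.0005  0.0004  0.0005 -0.0011]
```

```bash
python3 -c "
from plant import robot
print(robot.close_job())"
```

```text
the job is handed in; nothing more can be done
None
```

I flipped the blue stand's kickstand down onto its stop, tipped the stand upright by its top rail, and handed the job in at about 30.6 s with the rail still gripped.

**Last checks:**
- **Upright:** the tilt is about 0.004 rad, and both foot centres are at 10–11 mm.
- **Grip:** the fingers are open 15.4 mm on the 16 mm rail with 25 N set, and the arm is at rest.
- **Kickstand:** it measured 2.13–2.17 rad (10–90 % range 2.04–2.23) on three cameras while the stand still lay. That is a bit under the 2.25 stop, close to the 2.1 needed. I did not re-measure its angle once the stand was upright.
- **Kickstand foot:** its clearance of about 27 mm is worked out from the stand's pose. My direct depth check picked up the gripper instead, so it says nothing about the foot. The lowest yellow leg point it found was 43 mm up, and the last scene picture shows the leg out behind.

**What went wrong or disagreed:**
- **Fingertips:** two cameras put them about 39 mm short of the reported tool point, so my first pinch closed in the air above the foot. I corrected for this from then on.
- **Lost grips:** two pinches slipped off and the leg sprang back. This turned the stand by about 5° and shifted it about 10 mm. I located it again and the next pinch took the leg over.
- **Other things on the bench:** I never reached for them and saw no unexpected contact force, but I did not measure them again at the end.

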